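# Empty the reject bucket of a test station into a catch tray

### The job

Set the empty catch tray flat on the bench, centred under the front lip of the tipping bucket, its grip lug facing away from the station, and let go of it. Then push the bucket's side lever down past its catch as far as it goes, so that both black modules drop into the tray, and let the bucket swing back home. Do not touch the modules or disturb the screw jar and the solder spool, and leave the tray with both modules in it standing under the lip.

Things in the scene. Friction and masses are not known exactly. Their poses are not given: they have to be found in the camera images.
- station: Fixed dump station of plain aluminium plate. Origin: on the bench under the middle of the bucket's pivot axis; x to its back (front, the dumping side, is -x), y left, z up. Base x 65 to 155 mm, y +-65 mm, 12 thick; back plate at x 118 mm, 200 high; two side arms (y +-60 mm, z 125 to 155 mm) reach forward to x -14 mm. Under the bucket, forward of x 65 mm, is bare bench.
- pivot (a point): Middle of the bucket's pivot axis, fixed on the station 140 mm above the bench; the axis is parallel to the station's y. The catch tray belongs below it with its x axis along the station's x (lug to the front), its origin at about station x -40 mm, y 0; 15 mm of error is harmless. Dumped parts land between about station x -90 and 0 mm, |y| under 50 mm.
- bucket (a joint): Tilt (rad) of the sheet-steel bucket, 108 x 100 x 50 mm, open on top and in front, lip at station x -37 mm, z 130 mm. 0 = home, level, in its catch; grows as the back rises and the lip dips; stop at 1.3. Springs always drive it home. Force at the bar: about 9 N to pass the roller catch (first 0.2 rad), dip to 3 N near 0.4, then 6 N to the stop. Parts slide off past about 0.6. Let go, it swings home in under 1 s.
- push_bar (a point): Middle of the lever's black push bar (16 mm diameter, 62 mm long, parallel to the pivot axis) on the station's right, y -105 mm; the 10 mm lever rod is at y -71 mm. It moves on an arc of 100 mm radius about the pivot axis: at home 45 degrees above level, in front (x -71, z 211 mm); at the stop 30 degrees below level (x -87, z 91 mm). Push it from above with closed fingers.
- tray: Loose black open plastic tray, 150 (x) x 140 (y) mm, walls 45 mm high, 4 mm thick, 0.3 kg. An upright grip lug stands in the middle of its front (-x) wall: 12 mm thick (x), 60 mm wide (y), centred at x -75 mm, top 86 mm above the underside. Origin: centre of the underside, z up.
- tray_lug (a point): Middle of the top face of the tray's grip lug (at x -75, y 0, z 86 mm in the tray's frame); moves with the tray.
- module_1: Black block-shaped supply module, 26 x 74 x 22 mm, about 60 g, lying in the bucket with its length along the pivot axis. Origin: centre of its underside.
- module_2: A second module like module_1, lying beside it in the bucket.
- screw_jar: Bystander: screw jar, 46 mm diameter, 54 mm high, standing on the bench left of the tray. Origin: centre of the underside.
- solder_spool: Bystander: solder spool, 54 mm diameter, 47 mm high, on the bench right of the station. Origin: centre of the underside.
Mind the look-alikes: they are no part of the job. Leave any blue or purple look-alike of the module_1 alone.

How it is judged:
On the way, in this order (a step that is already met when the one before it is completed fails the run):
1. the tray stands flat under the bucket's lip, let go, both modules still in the bucket (x of tray in the frame of station between -0.085 and 0 m and y of tray in the frame of station between -0.04 and 0.04 m and x of tray_lug in the frame of station below -0.06 m and height (world z) of tray below 0.006 m and angle between tray's own z axis and vertical below 0.08 rad and height (world z) of each of module_1, module_2 above 0.11 m and value of joint bucket below 0.1 rad and contact force between the fingers and tray below 0.3 N and angle between the x axis of tray and the x axis of station, either way round below 0.35 rad), for 0.2 s.
2. the bucket is tipped past its catch to (nearly) its stop (value of joint bucket above 1.1 rad), for 0.1 s.
At the end, for the whole second after the job is handed in: Both modules lie at rest in the tray (origins inside its outline, under 75 mm up); the tray stands flat (tilt under 0.08 rad), still, under the lip: origin at station x -85 to 0 mm, |y| under 40 mm, lug to the front (x under -60 mm); the bucket is home (under 0.05 rad) (x of tray in the frame of station between -0.085 and 0 m and y of tray in the frame of station between -0.04 and 0.04 m and x of tray_lug in the frame of station below -0.06 m and height (world z) of tray below 0.006 m and angle between tray's own z axis and vertical below 0.08 rad and x of module_1 in the frame of tray between -0.075 and 0.075 m and y of module_1 in the frame of tray between -0.07 and 0.07 m and z of module_1 in the frame of tray between -0.002 and 0.075 m and x of module_2 in the frame of tray between -0.075 and 0.075 m and y of module_2 in the frame of tray between -0.07 and 0.07 m and z of module_2 in the frame of tray between -0.002 and 0.075 m and value of joint bucket below 0.05 rad and linear speed of each of module_1, module_2, tray below 0.03 m/s); the robot touches nothing.
It fails at once if a module is touched by the gripper (contact force between any of the fingers, the arm and module_1 above 0.3 N or contact force between any of the fingers, the arm and module_2 above 0.3 N).
It fails at once if the screw jar is disturbed (moved over 30 mm or tipped) (distance of screw_jar from where it was at the start of the episode above 0.03 m or angle between screw_jar's own z axis and vertical above 0.4 rad).
It fails at once if the solder spool is disturbed (moved over 30 mm or tipped) (distance of solder_spool from where it was at the start of the episode above 0.03 m or angle between solder_spool's own z axis and vertical above 0.4 rad).
It also fails if it takes over 62 s, if anything falls off the work surface, if the arm or the gripper's body presses on something with over 40 N, if the wrist force passes 120 N, or if a joint passes its speed limit or range.

### The arm

A 6-joint arm with a two-finger parallel gripper is mounted at the origin on a cart in front of the work surface, level with it; the furniture and walls round the work are solid. World frame = base frame: x ahead of the robot, y to its left, z up, the work surface at z = 0. Lengths are in m, angles in rad, forces in N, time in s.
With the tool pointing down it reaches from about 0.325 to 0.9 m from the base axis. Payload 3.5 kg.
Tool frame: the origin (TCP) lies at the very end of the fingers, on their centre line; the grasp point (between the pads) lies 19 mm behind it; z points along the fingers, x is the direction in which the jaws open and shut, and the axes are right-handed (so a half turn about z gives the same grasp; the last joint's range is limited). The gripper opens to 85 mm and grips with 20 to 120 N. Pads are 22 mm wide; open, the fingers measure 114 mm over their backs; the gripper's body (76 mm by 85 mm) begins 54 mm behind the grasp point. The pads swing forward as they close: fully open they stand 13 mm farther back than shut.
Start: joints at [-1.268, 0.276, -0.026, 1.268, 0, 1.467], TCP at [0.247, -0.574, 0.231] pointing down, gripper open.
Joint ranges: [-3.12, 3.12], [-0.85, 1.88], [-1.08, 1.24], [-1.95, 2.15], [-1.57, 1.53], [-3.14, 3.14]. Speed limits (rad/s): [2.57, 2.57, 3.14, 3.14, 3.14, 3.14].

### API

Orientations are given as a unit quaternion [w, x, y, z].
In Python, from station import sense, camera, camera_model, hand_in gives the robot as it stands.
- The arm moves only by the tool move_arm, never from a script. Its argument "series" is a list of rows, each a list of 7 numbers: the turn, a rotation vector about the tool's x, y, z in rad, then the shift along the tool's x, y, z in m, then the finger opening in m, from 0 to 0.0854. A call has 1 to 10 rows; each row shifts and turns the commanded pose from where the row before left it, along the tool's axes as they then stand; what a row does not reach is not made up. A row lasts 1/12 s, in which the tool goes at most 41.7 mm and 7.16 degrees, less where a joint would pass 70% of its speed; a pose out of reach is approached as far as the arm can. A call is refused whole if a number of a shift passes 0.0417 or a number of a turn 0.125, either way. A call with a gripper value outside its range is refused whole. The fingers move at their own pace and stop on an object; the grip force is fixed at half the most. Time passes only in rows, so rows that do not move let the fingers close. It gives the time, the measured TCP pose, the force and the opening at its end, in the units of the state.
- sense(): the state, without advancing time (a new reading comes with each control period).
- camera(name): name is "scene" or "top" or "wrist"; returns the picture (400x640x3 uint8, red, green, blue); there is no depth.
- camera_model(name): a dict with "intrinsics" (3x3 intrinsics, pixels), "position" and "attitude" of the camera in the world. Camera axes: x right, y down, z forward; pixel columns grow to the right and rows downward; lengths in m; the calibration is good to about 2 mm. A picture is of the moment at which its call begins: read the wrist's pose just before it. camera_model takes no time and is no camera call; for the wrist camera it gives the pose at the moment of the call.
- hand_in(): hands the job in, once; it reports no verdict.
The state is a dict: "t": time; "joint_positions": joint angles; "qd": joint speeds; "joint_torque": joint torques, N m; "eef_pos": TCP position; "tcp_rot": TCP orientation; "wrist_force": force on the tool from outside, world axes, zero at the start; "torque": the same for the moment, N m; "opening": finger opening in m.
Only numpy, scipy, OpenCV 4.12 (cv2) and the standard library are available. Lean on these libraries where they do the work, as an engineer would, in place of code of your own. Each camera call takes 0.05 s, during which the arm holds its last target.

## Working session

There is one attempt and no reset: what is moved stays moved. The work goes in short steps, Python scripts to look and compute and a tool call to move; the robot and the scene stay as the last step left them, time stands still between calls to the robot, and variables do not carry over. Pictures are saved under pics/ and viewed, and the job is handed in when it is done.

Besides the shell and the picture viewer there is one more tool, called after "Call:" as name(argument=value, ...) on one line, values as JSON. move_arm: Moves the arm, as the interface text tells. Its arguments: {"type":"object","properties":{"series":{"type":"array","items":{"type":"array","items":{"type":"number"}}}},"required":["series"]}

```bash
mkdir -p pics; ls; python3 - <<'E'
from station import *
import cv2
for n in ("scene","top","wrist"):
    m=camera_model(n); print(n,m)
    cv2.imwrite(f"pics/{n}0.png",camera(n)[:,:,::-1])
print(sense())
E
```

```text
pics
scene {'intrinsics': array([[454.79506356,   0.        , 315.5208382 ],
       [  0.        , 454.79506356, 195.03274654],
       [  0.        ,   0.        ,   1.        ]]), 'position': array([-0.50045934, -0.73741599,  0.85571382]), 'attitude': array([-0.40174026,  0.74707222, -0.46856386,  0.24685172])}
top {'intrinsics': array([[509.07703134,   0.        , 318.37889183],
       [  0.        , 509.07703134, 200.03729308],
       [  0.        ,   0.        ,   1.        ]]), 'position': array([ 0.27033568, -0.23653114,  1.4464372 ]), 'attitude': array([ 0.03618951, -0.70311184,  0.70819905, -0.05270828])}
wrist {'intrinsics': array([[276.67410004,   0.        , 318.67995367],
       [  0.        , 276.67410004, 198.27514817],
       [  0.        ,   0.        ,   1.        ]]), 'position': array([ 0.3090638 , -0.54707232,  0.37258457]), 'attitude': array([ 0.11434175,  0.82699868, -0.54508133, -0.07671692])}
{'t': 0.15, 'joint_positions': array([-1.26838418e+00,  2.77005040e-01, -2.75816251e-02,  1.26802386e+00,
        1.50549965e-05,  1.46742308e+00]), 'qd': array([-0.00098742, -0.00187085,  0.00570156, -0.00137958,  0.00050558,
       -0.00038285]), 'joint_torque': array([-1.37325713e-05, -4.46057081e+01,  2.95638800e+01,  1.05159785e-02,
       -8.92250659e-05,  8.93462584e-06]), 'eef_pos': array([ 0.24653478, -0.57363745,  0.23038013]), 'tcp_rot': array([-5.80340544e-04,  8.35086624e-01, -5.50117721e-01, -6.97204069e-04]), 'wrist_force': array([-0.1708599 , -0.59090514, -0.03688809]), 'torque': array([0.01072797, 0.04939816, 0.02050773]), 'opening': 0.08511432227329387}
```

View pics/scene0.png

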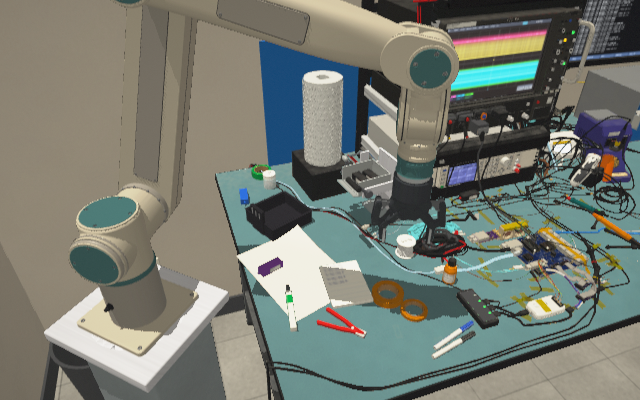

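View pics/top0.png

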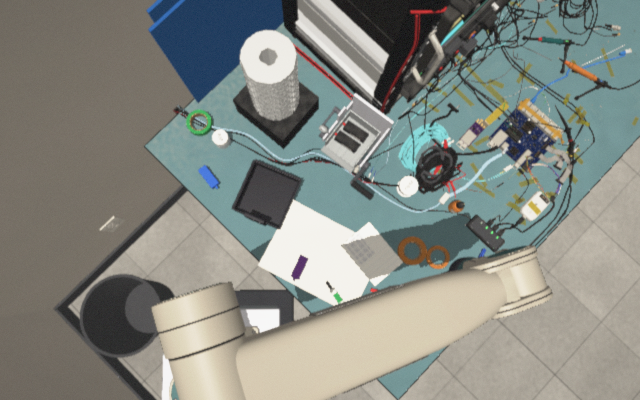

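View pics/wrist0.png

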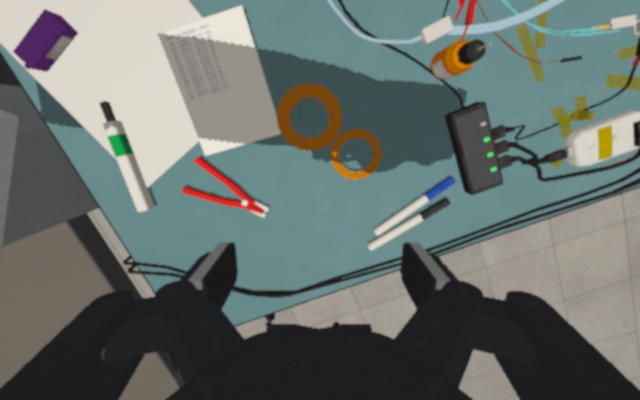

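```bash
cat > h.py <<'E'
import numpy as np, cv2
from scipy.spatial.transform import Rotation as R
from station import *
def rot(q): return R.from_quat([q[1],q[2],q[3],q[0]]).as_matrix()
def ray(m,u,v,z):
    K=m["intrinsics"];d=rot(m["attitude"])@np.linalg.solve(K,[u,v,1.]);p=m["position"]
    return p+d*(z-p[2])/d[2]
def proj(m,P):
    P=np.atleast_2d(P);c=(P-m["position"])@rot(m["attitude"]);q=c@m["intrinsics"].T
    return q[:,:2]/q[:,2:]
E
python3 - <<'E'
import cv2
im=cv2.imread("pics/top0.png")
c=im[80:240,200:440]
cv2.imwrite("pics/topc.png",cv2.resize(im[90:220,300:440],None,fx=5,fy=4.6,interpolation=cv2.INTER_CUBIC)[:, :])
cv2.imwrite("pics/topt.png",cv2.resize(im[150:240,200:320],None,fx=6,fy=6,interpolation=cv2.INTER_CUBIC))
E
```

```text
(no output)
```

View pics/topc.png

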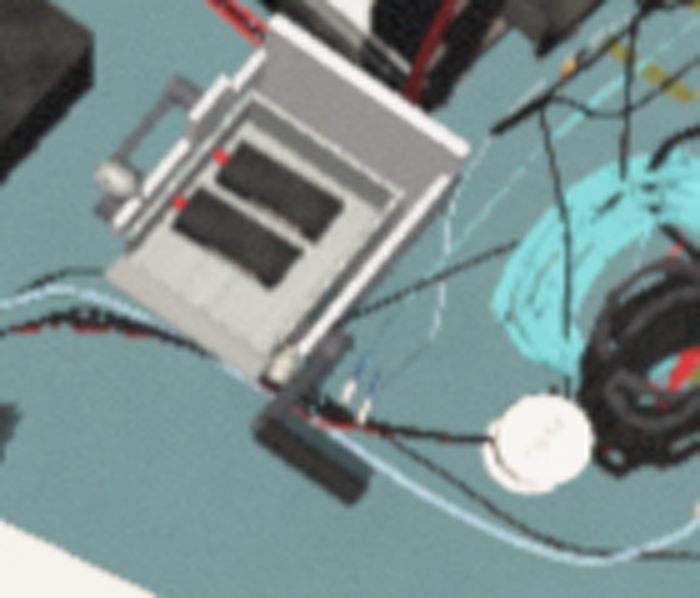

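View pics/topt.png

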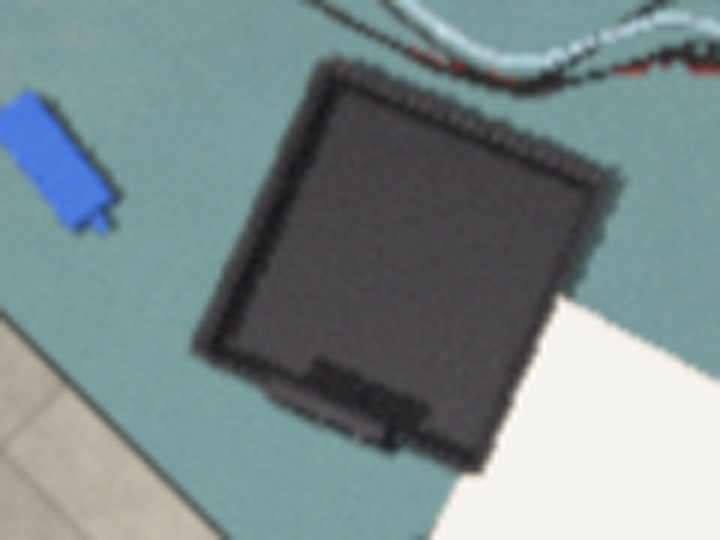

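```bash
cat > fit.py <<'E'
from h import *
from scipy.optimize import least_squares
def fit(m,obj,px,x0):
    obj=np.array(obj,float);px=np.array(px,float)
    def T(x):
        c,s=np.cos(x[2]),np.sin(x[2]);P=obj.copy()
        P[:,0]=x[0]+c*obj[:,0]-s*obj[:,1];P[:,1]=x[1]+s*obj[:,0]+c*obj[:,1];return P
    f=lambda x:(proj(m,T(x))-px).ravel()
    r=least_squares(f,x0,loss='soft_l1');return r.x,f(r.x).reshape(-1,2)
E
python3 - <<'E'
from fit import *
m=camera_model("top")
for n,(u,v,z) in dict(jar=(220,137,.054),spool=(407.5,185,.047),lipL=(321,150,.13),lipR=(351.6,171.5,.13)).items(): print(n,ray(m,u,v,z))
t=np.array([[325,62],[607,183],[480,470],[195,345]])/6+[200,150]
for p in t: print(ray(m,*p,.045))
l=np.array([[275,385],[395,445]])/6+[200,150]
for p in l: print('lug',ray(m,*p,.086))
s=lambda x,y:(300+x/5,90+y/4.6)
sp=[s(105,275),s(258,375),s(275,18),s(467,150),s(268,420),s(362,490),s(255,98),s(400,192)]
so=[[-.037,.05,.13],[-.037,-.05,.13],[.118,.065,.2],[.118,-.065,.2],[-.071,-.074,.211],[-.071,-.136,.211],[.071,.05,.18],[.071,-.05,.18]]
best=min((fit(m,so,sp,[.45,-.25,a]) for a in (0,1.5,3,-1.5)),key=lambda r:(r[1]**2).sum());print(best[0],best[1].round(1))
to=[[.075,.07,.045],[.075,-.07,.045],[-.075,-.07,.045],[-.075,.07,.045]]
best=min((fit(m,to,t,[.3,-.1,a]) for a in (0,1.5,3,-1.5)),key=lambda r:(r[1]**2).sum());print(best[0],best[1].round(1))
E
```

```text
jar [0.62514725 0.00302413 0.054     ]
spool [ 0.48814561 -0.51943769  0.047     ]
lipL [ 0.56987735 -0.27614916  0.13      ]
lipR [ 0.51189106 -0.3561177   0.13      ]
[ 0.56038368 -0.09155738  0.045     ]
[ 0.50265224 -0.22260443  0.045     ]
[ 0.36962856 -0.16380856  0.045     ]
[ 0.42810002 -0.03286944  0.045     ]
lug [ 0.40531575 -0.07460473  0.086     ]
lug [ 0.37813382 -0.12813004  0.086     ]
[ 0.57271513 -0.33935659 -0.67260456] [[ 0.4 -1.7]
 [-0.3 -0.3]
 [ 0.1 -2.5]
 [ 2.4 -0.2]
 [-0.1  0.6]
 [ 1.1  0.8]
 [-3.2  0.1]
 [-1.3  3.3]]
[ 0.46517384 -0.1277481  -0.41470608] [[ 0.8 -0.6]
 [-0.2 -1. ]
 [-0.8  0.5]
 [ 0.2  1.2]]
```

```bash
cat > plan.py <<'E'
from h import *
def plan(p1,az1,n,g,p0=None,az0=None):
    """tool down; az = azimuth of tool x; prints n rows. """
    s=sense(); M=rot(s["tcp_rot"])
    if p0 is None: p0=s["eef_pos"]
    if az0 is None: az0=np.arctan2(M[1,0],M[0,0])
    d=(np.array(p1)-p0)/n; da=(az1-az0)/n
    for i in range(n):
        a=az0+da*i; X=np.array([np.cos(a),np.sin(a),0]);Y=np.array([np.sin(a),-np.cos(a),0])
        print("[0,0,%.4f,%.4f,%.4f,%.4f,%.4f],"%(-da,d@X,d@Y,-d[2],g))
E
python3 - <<'E'
from fit import *
from plan import plan
m=camera_model("top")
s=lambda x,y:(300+x/5,90+y/4.6)
sp=[s(105,275),s(258,375),s(275,18),s(467,150),s(268,420),s(362,490)]
so=[[-.037,.05,.13],[-.037,-.05,.13],[.118,.065,.2],[.118,-.065,.2],[-.071,-.074,.211],[-.071,-.136,.211]]
print(fit(m,so,sp,[.57,-.34,-.65]))
plan([.396,-.098,.23],-.415,15,.085)
E
```

```text
(array([ 0.57146996, -0.33803308, -0.66538676]), array([[-0.12247042, -1.02626996],
       [-0.60217949,  0.1293841 ],
       [-0.83649597, -2.0455563 ],
       [ 1.72349559, -0.09482924],
       [-0.33268541,  1.03275355],
       [ 0.97001207,  1.12176162]]))
[0,0,-0.0500,-0.0252,-0.0217,0.0000,0.0850],
[0,0,-0.0500,-0.0241,-0.0229,0.0000,0.0850],
[0,0,-0.0500,-0.0229,-0.0241,0.0000,0.0850],
[0,0,-0.0500,-0.0217,-0.0252,0.0000,0.0850],
[0,0,-0.0500,-0.0204,-0.0262,0.0000,0.0850],
[0,0,-0.0500,-0.0191,-0.0272,0.0000,0.0850],
[0,0,-0.0500,-0.0177,-0.0282,0.0000,0.0850],
[0,0,-0.0500,-0.0162,-0.0290,0.0000,0.0850],
[0,0,-0.0500,-0.0148,-0.0298,0.0000,0.0850],
[0,0,-0.0500,-0.0133,-0.0305,0.0000,0.0850],
[0,0,-0.0500,-0.0117,-0.0311,0.0000,0.0850],
[0,0,-0.0500,-0.0102,-0.0316,0.0000,0.0850],
[0,0,-0.0500,-0.0086,-0.0321,0.0000,0.0850],
[0,0,-0.0500,-0.0069,-0.0325,0.0000,0.0850],
[0,0,-0.0500,-0.0053,-0.0328,0.0000,0.0850],
```

Call:
move_arm(series=[[0,0,-0.05,-0.025,-0.022,0,0.085],[0,0,-0.05,-0.024,-0.023,0,0.085],[0,0,-0.05,-0.023,-0.024,0,0.085],[0,0,-0.05,-0.022,-0.025,0,0.085],[0,0,-0.05,-0.02,-0.026,0,0.085],[0,0,-0.05,-0.019,-0.027,0,0.085],[0,0,-0.05,-0.018,-0.028,0,0.085],[0,0,-0.05,-0.016,-0.029,0,0.085],[0,0,-0.05,-0.015,-0.03,0,0.085],[0,0,-0.05,-0.013,-0.03,0,0.085]])

```text
t: 0.98
eef_pos: [0.3459, -0.2561, 0.2311]
tcp_rot: [-0.0, 0.946, -0.325, -0.0]
wrist_force: [0.0, 0.6, -0.5]
opening: 0.0856
```

Call:
move_arm(series=[[0,0,-0.05,-0.012,-0.031,0,0.085],[0,0,-0.05,-0.01,-0.032,0,0.085],[0,0,-0.05,-0.009,-0.032,0,0.085],[0,0,-0.05,-0.007,-0.032,0,0.085],[0,0,-0.05,-0.005,-0.033,0,0.085],[0,0,0,0,0,0,0.085],[0,0,0,0,0,0,0.085]])

```text
t: 1.57
eef_pos: [0.3955, -0.0978, 0.2311]
tcp_rot: [0.0, 0.979, -0.204, -0.0]
wrist_force: [0.4, 0.1, 0.5]
opening: 0.0849
```

```bash
python3 - <<'E'
from h import *
import json
s=sense();print(s["t"],s["eef_pos"],s["tcp_rot"],s["wrist_force"])
m=camera_model("wrist");im=camera("wrist");cv2.imwrite("pics/w1.png",im[:,:,::-1])
json.dump({k:np.array(v).tolist() for k,v in m.items()},open("w1.json","w"))
im=camera("scene");cv2.imwrite("pics/s1.png",cv2.resize(im[130:290,220:480,::-1],None,fx=3,fy=3,interpolation=cv2.INTER_CUBIC))
E
```

```text
1.5667 [ 0.39549644 -0.0977943   0.23110507] [ 1.08452030e-04  9.78946933e-01 -2.04114808e-01 -1.89140627e-04] [0.38702156 0.05832697 0.54097603]
```

View pics/w1.png

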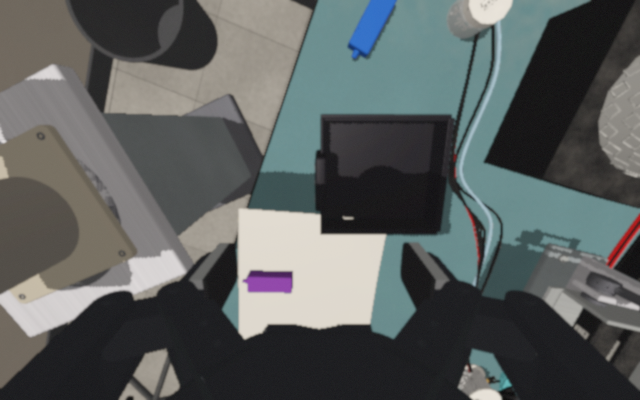

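View pics/s1.png

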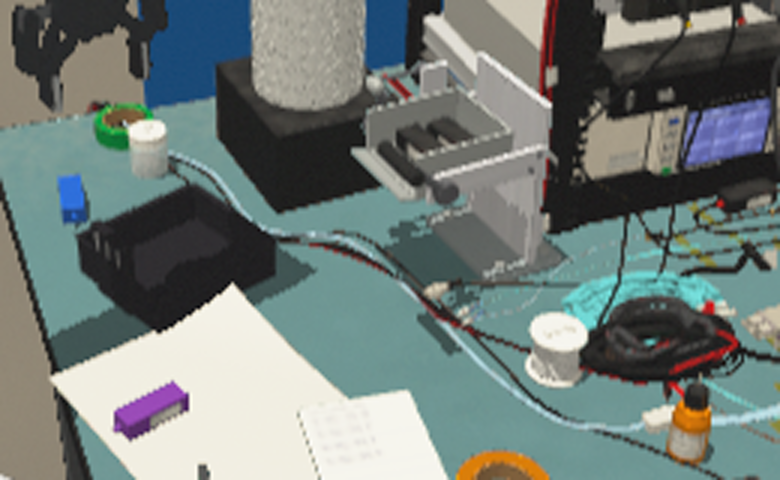

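```bash
cat > ov.py <<'E'
from h import *
def W(o,x):
    o=np.array(o,float);c,s=np.cos(x[2]),np.sin(x[2])
    return np.c_[x[0]+c*o[:,0]-s*o[:,1],x[1]+s*o[:,0]+c*o[:,1],o[:,2]]
def segs_tray():
    S=[]
    r=lambda z:[[.075,.07,z],[.075,-.07,z],[-.075,-.07,z],[-.075,.07,z],[.075,.07,z]]
    S+=[r(0),r(.045)]
    S+=[[[-.069,.03,.086],[-.069,-.03,.086],[-.081,-.03,.086],[-.081,.03,.086],[-.069,.03,.086]]]
    return S
def segs_st():
    S=[[[.118,.065,.2],[.118,-.065,.2],[.118,-.065,0],[.118,.065,0],[.118,.065,.2]],
       [[.065,.065,.012],[.155,.065,.012],[.155,-.065,.012],[.065,-.065,.012],[.065,.065,.012]],
       [[-.037,.05,.13],[-.037,-.05,.13]],[[-.071,-.074,.211],[-.071,-.136,.211]]]
    for y in(.06,-.06): S+=[[[-.014,y,.125],[-.014,y,.155],[.118,y,.155],[.118,y,.125],[-.014,y,.125]]]
    return S
def draw(im,m,S,x,box,f,col):
    x0,y0,x1,y1=box
    for s in S:
        p=(proj(m,W(s,x))-[x0,y0]+.5)*f-.5
        cv2.polylines(im,[np.round(p*8).astype(int)],False,col,1,cv2.LINE_AA,3)
def crop(im,box,f):
    x0,y0,x1,y1=box
    return cv2.resize(im[y0:y1,x0:x1],None,fx=f,fy=f,interpolation=cv2.INTER_CUBIC)
E
cat > o1.py <<'E'
from ov import *
import json
t=[.4652,-.1277,-.4147]; st=[.5715,-.3380,-.6654]
w=cv2.imread("pics/w1.png");m={k:np.array(v) for k,v in json.load(open("w1.json")).items()}
b=(300,95,480,255);c=crop(w,b,4);draw(c,m,segs_tray(),t,b,4,(0,255,255));cv2.imwrite("pics/o_w.png",c)
w=cv2.imread("pics/top0.png");m=camera_model("top")
b=(310,80,420,200);c=crop(w,b,5);draw(c,m,segs_st(),st,b,5,(0,0,255));cv2.imwrite("pics/o_t.png",c)
E
python3 o1.py
```

```text
(no output)
```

View pics/o_w.png

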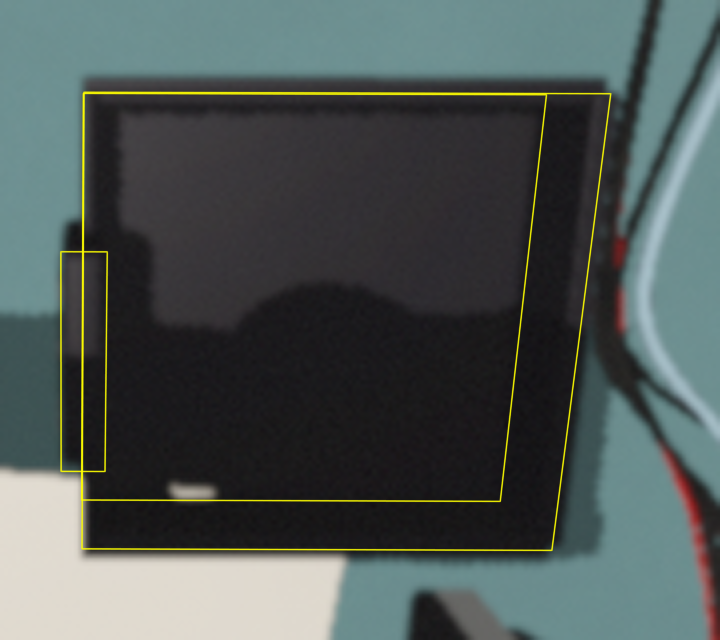

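View pics/o_t.png

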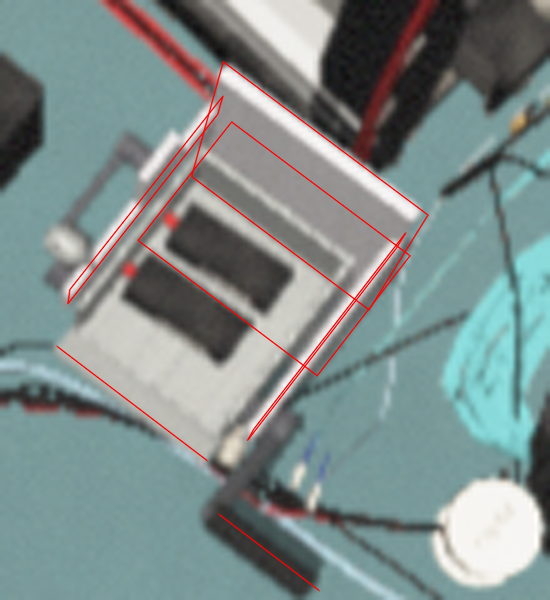

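Call:
move_arm(series=[[0,0,0,0.002,-0.002,0.03,0.085],[0,0,0,0,0,0.035,0.085],[0,0,0,0,0,0.035,0.085],[0,0,0,0,0,0.03,0.085],[0,0,0,0,0,0.025,0.085],[0,0,0,0,0,0.02,0.085],[0,0,0,0,0,0,0.085]])

```text
t: 2.25
eef_pos: [0.394, -0.0981, 0.0526]
tcp_rot: [-0.001, 0.978, -0.208, -0.004]
wrist_force: [-1.1, 0.1, 1.2]
opening: 0.0851
```

```bash
python3 - <<'E'
from h import *
im=camera("wrist");cv2.imwrite("pics/w2.png",im[:,:,::-1])
im=camera("scene");cv2.imwrite("pics/s2.png",cv2.resize(im[130:290,220:480,::-1],None,fx=3,fy=3,interpolation=cv2.INTER_CUBIC))
E
```

```text
(no output)
```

View pics/w2.png

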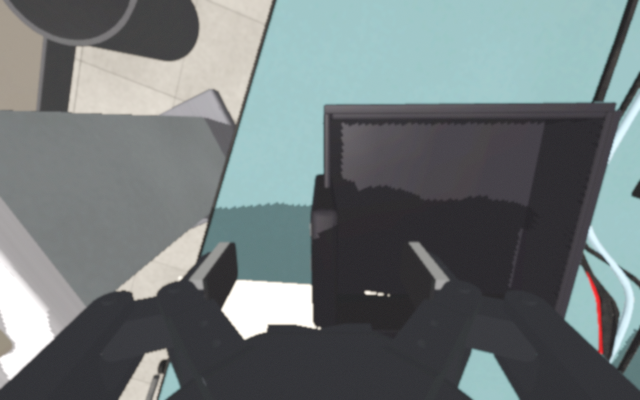

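View pics/s2.png

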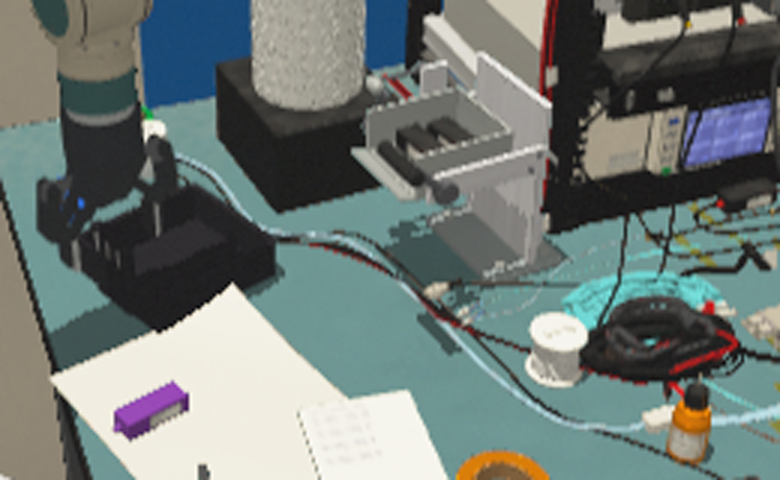

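Call:
move_arm(series=[[0,0,0,0,0,0,0],[0,0,0,0,0,0,0],[0,0,0,0,0,0,0],[0,0,0,0,0,0,0],[0,0,0,0,0,0,0],[0,0,0,0,0,0,0],[0,0,0,0,0,0,0],[0,0,0,0,0,0,0]])

```text
t: 3.02
eef_pos: [0.3984, -0.0983, 0.0569]
tcp_rot: [0.0, 0.979, -0.206, 0.0]
wrist_force: [-1.3, 0.9, 6.0]
opening: 0.0109
```

```bash
python3 - <<'E'
from h import *
print(sense())
im=camera("wrist");cv2.imwrite("pics/w3.png",im[:,:,::-1])
E
```

```text
{'t': 3.0167, 'joint_positions': array([-3.99746294e-01,  7.11414431e-02, -6.86217479e-01,  8.13014048e-01,
        2.98576045e-05,  1.58571550e+00]), 'qd': array([-1.62923637e-04,  1.40120622e-03, -7.76246050e-04,  1.53194341e-03,
        2.16374663e-05,  1.71644445e-04]), 'joint_torque': array([-1.65786739e-01, -2.47009867e+01,  2.19625586e+01, -6.68239519e-01,
       -2.12223467e-02,  2.07620859e-02]), 'eef_pos': array([ 0.39838149, -0.098284  ,  0.0568902 ]), 'tcp_rot': array([ 2.58255964e-05,  9.78583431e-01, -2.05850486e-01,  2.10626596e-04]), 'wrist_force': array([-1.30148377,  0.85538173,  6.04510551]), 'torque': array([ 0.19117084,  0.3227228 , -0.00465642]), 'opening': 0.010937393335484016}
```

View pics/w3.png

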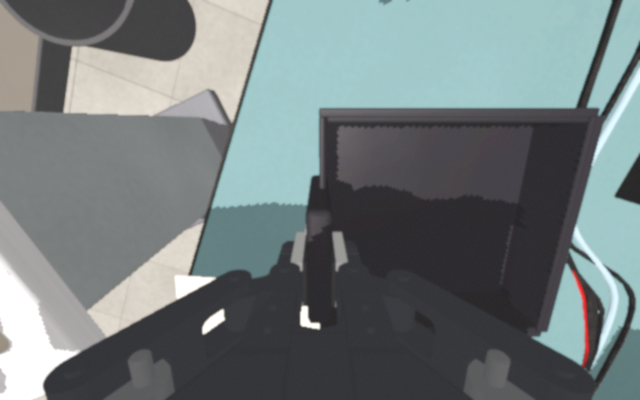

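```bash
python3 - <<'E'
from h import *
m=camera_model("wrist")
a=ray(m,320,178,.086);b=ray(m,318,327,.086);print(a,b,(a+b)/2,np.linalg.norm(a-b))
for p in [(323,110),(598,110),(541,333)]: print(ray(m,*p,.045))
E
```

```text
[ 0.41635527 -0.05718174  0.086     ] [ 0.38555545 -0.12480115  0.086     ] [ 0.40095536 -0.09099144  0.086     ] 0.0743035283726514
[ 0.4293656  -0.03192661  0.045     ]
[ 0.56291735 -0.09085646  0.045     ]
[ 0.50620388 -0.2217959   0.045     ]
```

Call:
move_arm(series=[[0,0,0,0,0,-0.005,0],[0,0,0,0,0,-0.01,0],[0,0,0,0,0,-0.01,0],[0,0,0,0,0,0,0],[0,0,0,0,0,0,0]])

```text
t: 3.48
eef_pos: [0.3982, -0.0983, 0.0813]
tcp_rot: [0.0, 0.979, -0.206, 0.0]
wrist_force: [0.8, 0.1, -2.6]
opening: 0.0111
```

```bash
python3 - <<'E'
from h import *
from plan import plan
s=sense();print(s["eef_pos"],s["tcp_rot"],s["wrist_force"],s["torque"])
im=camera("scene");cv2.imwrite("pics/s4.png",cv2.resize(im[130:290,220:480,::-1],None,fx=3,fy=3,interpolation=cv2.INTER_CUBIC))
plan([.479,-.267,.082],-.655,16,0)
E
```

```text
[ 0.39821575 -0.09831406  0.08132917] [ 5.57957554e-05  9.78557390e-01 -2.05974215e-01  2.33615539e-04] [ 0.82200899  0.05562738 -2.64910737] [ 0.06037694  0.11293095 -0.02020266]
[0,0,0.0150,0.0089,0.0076,-0.0001,0.0000],
[0,0,0.0150,0.0090,0.0075,-0.0001,0.0000],
[0,0,0.0150,0.0091,0.0073,-0.0001,0.0000],
[0,0,0.0150,0.0092,0.0072,-0.0001,0.0000],
[0,0,0.0150,0.0093,0.0071,-0.0001,0.0000],
[0,0,0.0150,0.0095,0.0069,-0.0001,0.0000],
[0,0,0.0150,0.0096,0.0068,-0.0001,0.0000],
[0,0,0.0150,0.0097,0.0066,-0.0001,0.0000],
[0,0,0.0150,0.0098,0.0065,-0.0001,0.0000],
[0,0,0.0150,0.0098,0.0063,-0.0001,0.0000],
[0,0,0.0150,0.0099,0.0062,-0.0001,0.0000],
[0,0,0.0150,0.0100,0.0060,-0.0001,0.0000],
[0,0,0.0150,0.0101,0.0059,-0.0001,0.0000],
[0,0,0.0150,0.0102,0.0057,-0.0001,0.0000],
[0,0,0.0150,0.0103,0.0056,-0.0001,0.0000],
[0,0,0.0150,0.0104,0.0054,-0.0001,0.0000],
```

View pics/s4.png

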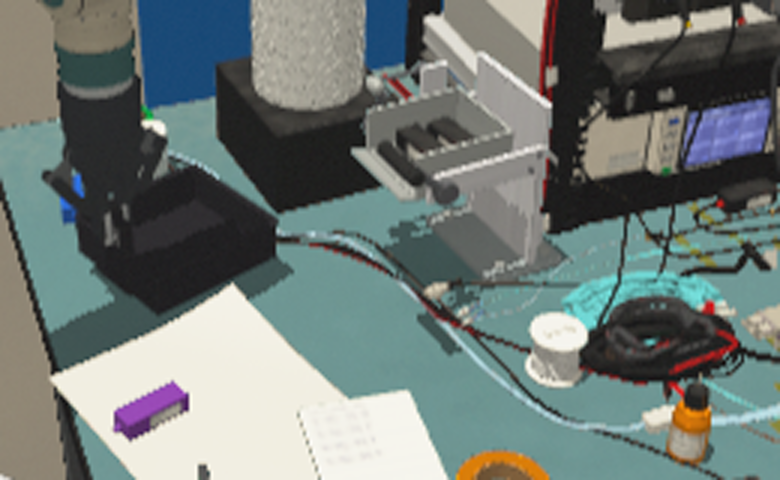

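The tray is held level and lifted; the force reads 2.6 N, about its weight. Now I carry it over.

Call:
move_arm(series=[[0,0,0.015,0.009,0.0075,0,0],[0,0,0.015,0.009,0.0075,0,0],[0,0,0.015,0.009,0.0073,0,0],[0,0,0.015,0.0092,0.0072,0,0],[0,0,0.015,0.0093,0.0071,0,0],[0,0,0.015,0.0095,0.0069,0,0],[0,0,0.015,0.0096,0.0068,0,0],[0,0,0.015,0.0097,0.0066,0,0],[0,0,0.015,0.0098,0.0065,0,0],[0,0,0.015,0.0098,0.0063,0,0]])

```text
t: 4.37
eef_pos: [0.4495, -0.2049, 0.0813]
tcp_rot: [-0.0, 0.96, -0.28, -0.0]
wrist_force: [0.3, 0.0, -3.3]
opening: 0.0111
```

Call:
move_arm(series=[[0,0,0.015,0.0099,0.0062,0,0],[0,0,0.015,0.01,0.006,0,0],[0,0,0.015,0.0101,0.0059,0,0],[0,0,0.015,0.0102,0.0057,0,0],[0,0,0.015,0.0103,0.0056,0,0],[0,0,0.015,0.0104,0.0054,0,0],[0,0,0,0,0,0,0],[0,0,0,0,0,0,0]])

```text
t: 5.03
eef_pos: [0.4798, -0.2675, 0.0813]
tcp_rot: [-0.0, 0.947, -0.322, 0.0]
wrist_force: [0.7, 0.0, -1.8]
opening: 0.0114
```

```bash
python3 - <<'E'
from h import *
s=sense();print(s["t"],s["eef_pos"],s["tcp_rot"],s["wrist_force"],s["torque"])
im=camera("scene");cv2.imwrite("pics/s5.png",cv2.resize(im[100:260,280:480,::-1],None,fx=3.7,fy=3.7,interpolation=cv2.INTER_CUBIC))
im=camera("top");cv2.imwrite("pics/t5.png",im[:,:,::-1])
E
```

```text
5.0333 [ 0.47983109 -0.26753166  0.08132729] [-1.33265514e-04  9.46741139e-01 -3.21995650e-01  1.28909819e-05] [ 0.70885908  0.03761208 -1.83319506] [0.14107119 0.16987391 0.01195938]
```

View pics/s5.png

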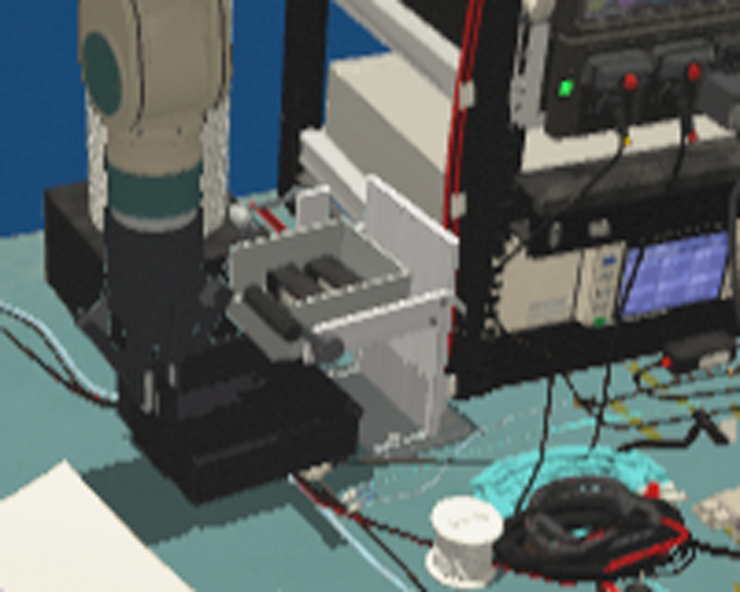

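View pics/t5.png

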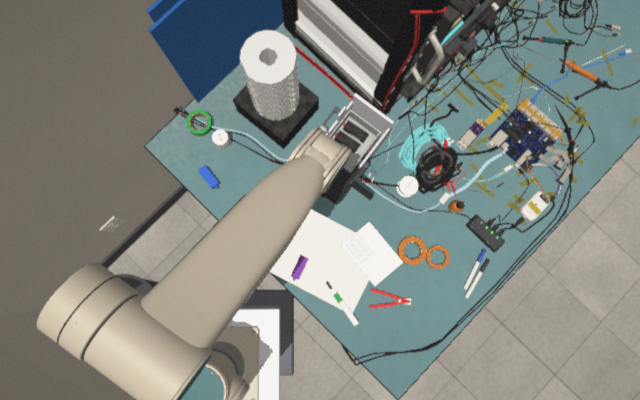

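Call:
move_arm(series=[[0,0,0,0,0,0.008,0],[0,0,0,0,0,0.008,0],[0,0,0,0,0,0.005,0],[0,0,0,0,0,0.003,0],[0,0,0,0,0,0.001,0],[0,0,0,0,0,0,0]])

```text
t: 5.63
eef_pos: [0.4783, -0.2658, 0.0569]
tcp_rot: [-0.0, 0.947, -0.321, -0.001]
wrist_force: [-4.3, 3.3, 7.5]
opening: 0.0108
```

Call:
move_arm(series=[[0,0,0,0,0,0,0.02],[0,0,0,0,0,0,0.03],[0,0,0,0,0,0,0.04],[0,0,0,0,0,0,0.04],[0,0,0,0,0,0,0.04],[0,0,0,0,0,0,0.04]])

```text
t: 6.13
eef_pos: [0.4796, -0.267, 0.0562]
tcp_rot: [0.0, 0.947, -0.322, 0.0]
wrist_force: [-0.3, 0.0, -0.3]
opening: 0.0397
```

```bash
python3 - <<'E'
from h import *
s=sense();print(s["t"],s["eef_pos"],s["tcp_rot"],s["wrist_force"],s["torque"],s["opening"])
m=camera_model("wrist");im=camera("wrist");cv2.imwrite("pics/w6.png",im[:,:,::-1])
E
```

```text
6.1333 [ 0.47958244 -0.26700452  0.05623409] [ 2.42847308e-05  9.46847758e-01 -3.21682019e-01  3.96916587e-05] [-0.25334387  0.00359015 -0.27911164] [ 0.03668284 -0.05764256 -0.02209604] 0.039690130097040616
```

View pics/w6.png

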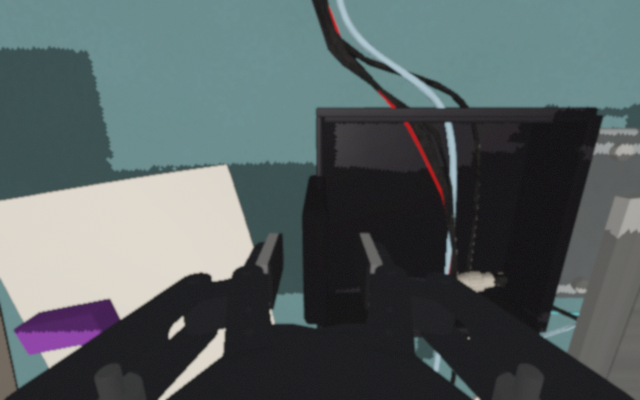

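Call:
move_arm(series=[[0,0,0,0,0,-0.01,0.04],[0,0,0,0,0,-0.02,0.04],[0,0,0,0,0,-0.03,0.04],[0,0,0,0,0,-0.035,0.03],[0,0,0,-0.01,0,-0.035,0],[0,0,0,-0.02,0,-0.035,0],[0,0,0,-0.02,0,-0.03,0],[0,0,0,0,0,-0.02,0],[0,0,0,0,0,0,0],[0,0,0,0,0,0,0]])

```text
t: 7.02
eef_pos: [0.4407, -0.2371, 0.2736]
tcp_rot: [0.001, 0.947, -0.322, 0.002]
wrist_force: [-0.3, 0.1, -0.1]
opening: -0.0003
```

```bash
python3 - <<'E'
from h import *
import json
s=sense();print(s["t"],s["eef_pos"],s["tcp_rot"],s["wrist_force"],s["torque"],s["opening"])
m=camera_model("wrist");im=camera("wrist");cv2.imwrite("pics/w7.png",im[:,:,::-1])
json.dump({k:np.array(v).tolist() for k,v in m.items()},open("w7.json","w"))
im=camera("scene");cv2.imwrite("pics/s7.png",im[:,:,::-1])
from ov import *
st=[.572,-.338,-.655];t=[.572-.042*.793,-.338+.042*.609,-.655]
c=cv2.resize(im[:,:,::-1],None,fx=1,fy=1);M=camera_model("scene")
b=(320,110,460,260);c=crop(c,b,4)
draw(c,M,segs_tray(),t,b,4,(0,255,255));draw(c,M,segs_st(),st,b,4,(0,0,255));cv2.imwrite("pics/s7o.png",c)
c=cv2.imread("pics/w7.png");b=(300,60,620,360);c=crop(c,b,2)
draw(c,m,segs_tray(),t,b,2,(0,255,255));draw(c,m,segs_st(),st,b,2,(0,0,255));cv2.imwrite("pics/w7o.png",c)
E
```

```text
7.0167 [ 0.44069788 -0.23706294  0.27362128] [ 7.16197569e-04  9.46857008e-01 -3.21645691e-01  2.31160687e-03] [-0.28734586  0.07060813 -0.10903396] [-0.00096187 -0.02454102 -0.02877684] -0.0003109580647534788
```

View pics/s7o.png

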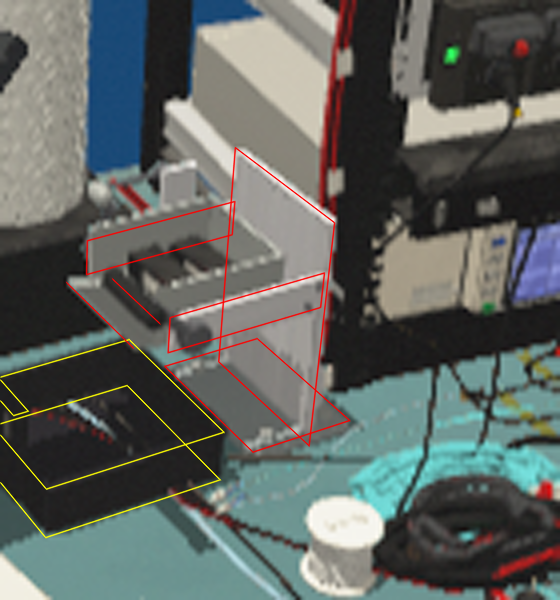

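View pics/w7o.png

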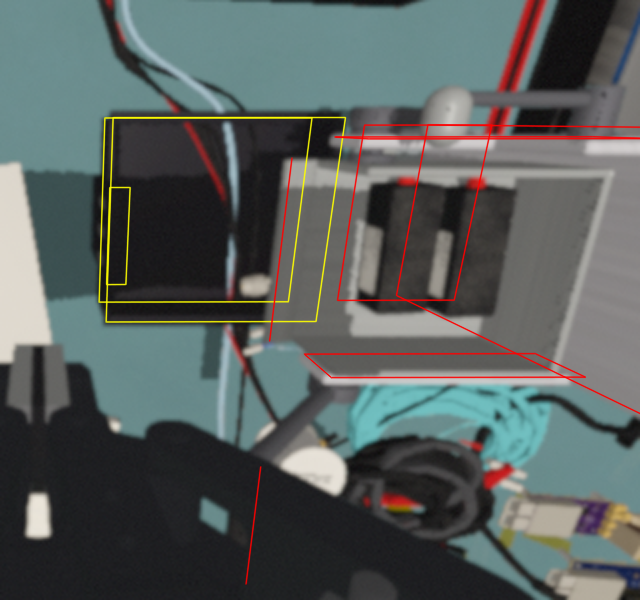

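```bash
python3 - <<'E'
from h import *
from plan import plan
m=camera_model("top")
for u,v in [(215,503),(312,585)]: print(ray(m,310+u/5,80+v/5,.213))
def S(x,y): return np.array([.572+.793*x+.609*y,-.338-.609*x+.793*y])
print(S(-.071,-.108))
s=sense();print(s["eef_pos"],s["tcp_rot"],s["joint_positions"])
plan([*S(-.071,-.108),.2735],-.655,8,0)
for a in np.arange(45,-31,-7.5): print(a,-.1*np.cos(np.radians(a)),.14+.1*np.sin(np.radians(a))+.008)
E
```

```text
[ 0.47393466 -0.35164311  0.213     ]
[ 0.43299708 -0.39857359  0.213     ]
[ 0.449925 -0.380405]
[ 0.43946839 -0.23627117  0.27061104] [-1.40556180e-04  9.46834526e-01 -3.21720520e-01 -5.17085068e-04] [-6.22910056e-01  3.33278887e-02 -2.29867589e-01  1.30867206e+00
 -3.20954309e-05  1.60297850e+00]
[0,0,-0.0000,0.0120,0.0135,-0.0004,0.0000],
[0,0,-0.0000,0.0120,0.0135,-0.0004,0.0000],
[0,0,-0.0000,0.0120,0.0135,-0.0004,0.0000],
[0,0,-0.0000,0.0120,0.0135,-0.0004,0.0000],
[0,0,-0.0000,0.0120,0.0135,-0.0004,0.0000],
[0,0,-0.0000,0.0120,0.0135,-0.0004,0.0000],
[0,0,-0.0000,0.0120,0.0135,-0.0004,0.0000],
[0,0,-0.0000,0.0120,0.0135,-0.0004,0.0000],
45.0 -0.07071067811865477 0.21871067811865477
37.5 -0.07933533402912352 0.20887614290087209
30.0 -0.08660254037844388 0.198
22.5 -0.09238795325112868 0.186268343236509
15.0 -0.09659258262890684 0.1738819045102521
7.5 -0.09914448613738104 0.16105261922200517
0.0 -0.1 0.14800000000000002
-7.5 -0.09914448613738104 0.13494738077799487
-15.0 -0.09659258262890684 0.12211809548974795
-22.5 -0.09238795325112868 0.10973165676349103
-30.0 -0.08660254037844388 0.09800000000000003
```

Call:
move_arm(series=[[0,0,0,0.012,0.0135,0,0],[0,0,0,0.012,0.0135,0,0],[0,0,0,0.012,0.0135,0,0],[0,0,0,0.012,0.0135,0,0],[0,0,0,0.012,0.0135,0,0],[0,0,0,0.012,0.0135,0,0],[0,0,0,0.012,0.0135,0.01,0],[0,0,0,0.012,0.0135,0.01,0],[0,0,0,0,0,0.01,0],[0,0,0,0,0,0.01,0]])

```text
t: 7.95
eef_pos: [0.45, -0.3817, 0.23]
tcp_rot: [-0.0, 0.947, -0.322, -0.001]
wrist_force: [-0.0, 0.6, 0.9]
opening: 0.0
```

Call:
move_arm(series=[[0,0,0,0,0,0,0],[0,0,0,0,0,0,0]])

```text
t: 8.12
eef_pos: [0.4495, -0.3794, 0.2302]
tcp_rot: [-0.001, 0.947, -0.321, -0.001]
wrist_force: [-0.1, 0.7, 0.6]
opening: 0.0001
```

```bash
python3 - <<'E'
from h import *
im=camera("wrist");cv2.imwrite("pics/w8.png",im[:,:,::-1])
im=camera("scene");cv2.imwrite("pics/s8.png",cv2.resize(im[100:260,300:470,::-1],None,fx=4,fy=3.7,interpolation=cv2.INTER_CUBIC))
s=sense();print(s["t"],s["eef_pos"],s["wrist_force"])
E
```

```text
8.2167 [ 0.45031078 -0.38002616  0.23171722] [ 0.10777729  0.72005055 -0.34487149]
```

View pics/w8.png

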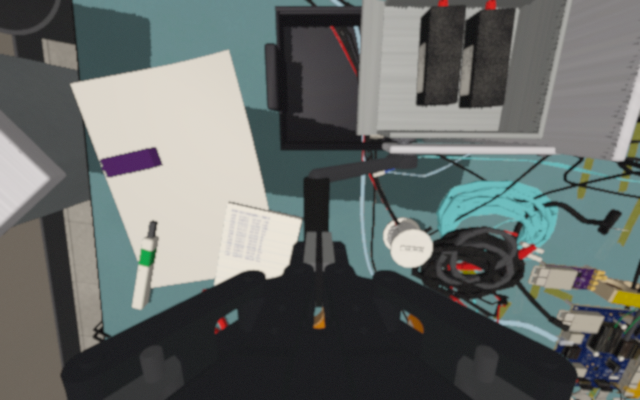

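View pics/s8.png

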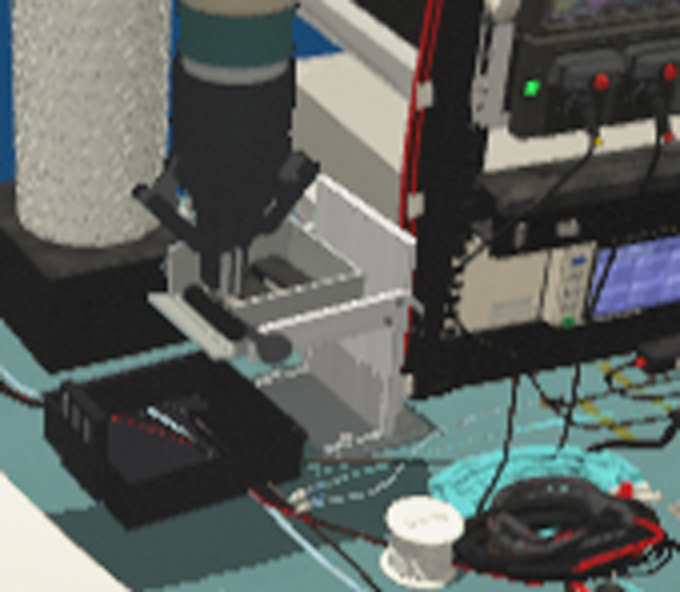

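Call:
move_arm(series=[[0,0,0,0,0,0.006,0],[0,0,0,0,0,0.005,0],[0,0,0,-0.0043,0,0.0049,0],[0,0,0,-0.0043,0,0.0049,0],[0,0,0,-0.0037,0,0.0054,0],[0,0,0,-0.0036,0,0.0055,0],[0,0,0,-0.0029,0,0.0058,0]])

```text
t: 8.8
eef_pos: [0.4351, -0.3686, 0.1963]
tcp_rot: [0.0, 0.947, -0.321, 0.001]
wrist_force: [-5.0, 4.4, 11.9]
opening: -0.0006
```

```bash
python3 - <<'E'
from h import *
im=camera("scene");cv2.imwrite("pics/s9.png",cv2.resize(im[100:260,300:470,::-1],None,fx=4,fy=3.7,interpolation=cv2.INTER_CUBIC))
s=sense();print(s["t"],s["eef_pos"],s["wrist_force"])
E
```

```text
8.85 [ 0.43401752 -0.36770774  0.19441191] [-1.04535275  2.22665111  5.84067284]
```

View pics/s9.png

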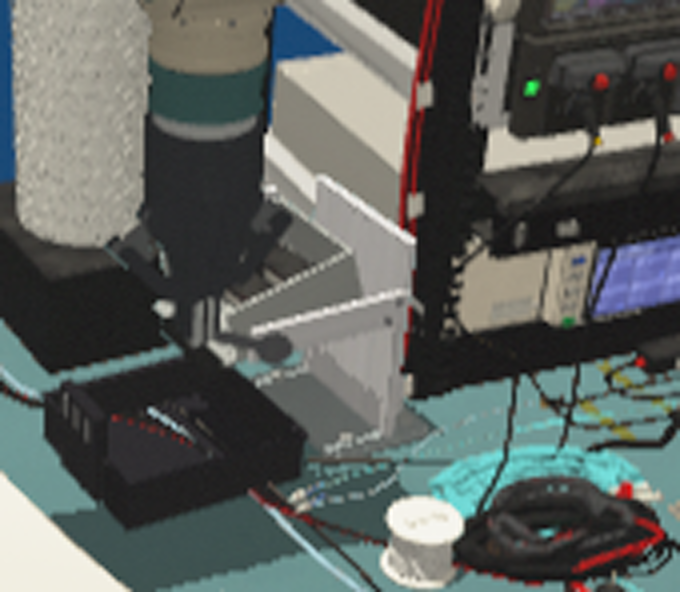

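Call:
move_arm(series=[[0,0,0,-0.0029,0,0.0059,0],[0,0,0,-0.0021,0,0.0062,0],[0,0,0,-0.0021,0,0.0062,0],[0,0,0,-0.0013,0,0.0064,0],[0,0,0,-0.0013,0,0.0064,0],[0,0,0,-0.0005,0,0.0065,0],[0,0,0,-0.0004,0,0.0066,0],[0,0,0,0.0005,0,0.0066,0],[0,0,0,0.0004,0,0.0065,0],[0,0,0,0.0012,0,0.0064,0]])

```text
t: 9.68
eef_pos: [0.427, -0.3626, 0.1301]
tcp_rot: [-0.0, 0.947, -0.322, -0.001]
wrist_force: [-4.1, 2.7, 6.0]
opening: -0.0001
```

Call:
move_arm(series=[[0,0,0,0.0013,0,0.0064,0],[0,0,0,0.0021,0,0.0062,0],[0,0,0,0.0021,0,0.0062,0],[0,0,0,0.0029,0,0.0059,0],[0,0,0,0.0029,0,0.0059,0],[0,0,0,0,0,0.002,0],[0,0,0,0,0,0,0],[0,0,0,0,0,0,0]])

```text
t: 10.35
eef_pos: [0.4365, -0.3699, 0.0985]
tcp_rot: [-0.0, 0.947, -0.322, -0.001]
wrist_force: [-2.7, 2.2, 8.8]
opening: -0.0001
```

```bash
python3 - <<'E'
from h import *
im=camera("scene");cv2.imwrite("pics/s10.png",cv2.resize(im[100:260,300:470,::-1],None,fx=4,fy=3.7,interpolation=cv2.INTER_CUBIC))
s=sense();print(s["t"],s["eef_pos"],s["wrist_force"])
im=camera("wrist");cv2.imwrite("pics/w10.png",im[:,:,::-1])
E
```

```text
10.4 [ 0.43653882 -0.36991754  0.09848672] [-3.59036023  3.11854017  8.68205187]
```

View pics/s10.png

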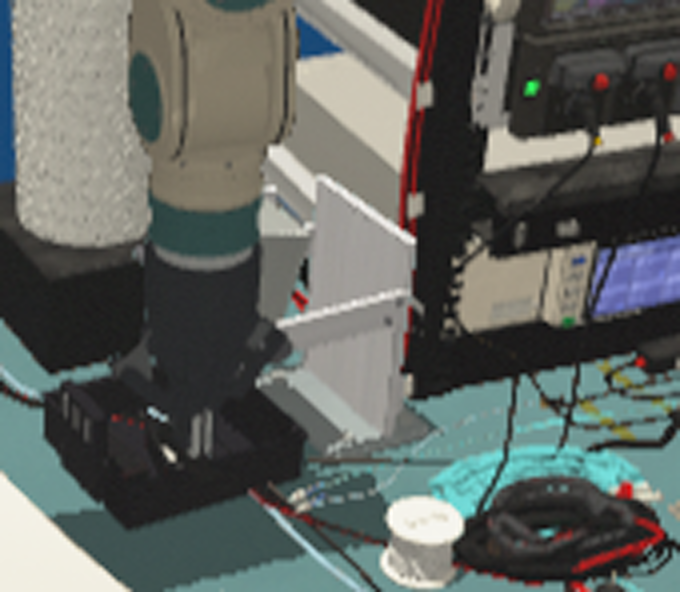

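View pics/w10.png

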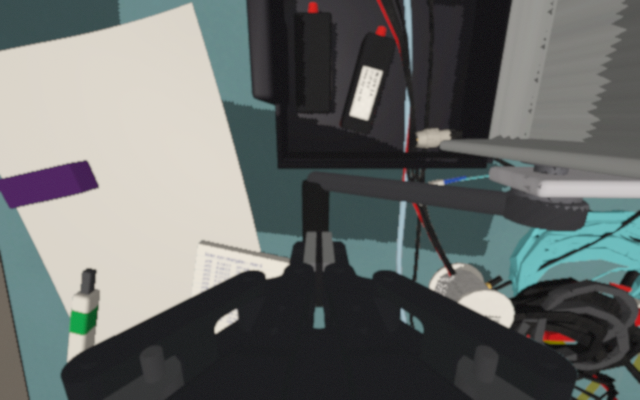

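Call:
move_arm(series=[[0,0,0,0,0,0.003,0],[0,0,0,0,0,0,0],[0,0,0,0,0,-0.005,0],[0,0,0,-0.0058,0,-0.0117,0],[0,0,0,-0.0042,0,-0.0124,0],[0,0,0,-0.0025,0,-0.0128,0],[0,0,0,-0.0009,0,-0.0131,0],[0,0,0,0.0009,0,-0.0131,0],[0,0,0,0.0026,0,-0.0128,0],[0,0,0,0.0042,0,-0.0124,0]])

```text
t: 11.28
eef_pos: [0.4339, -0.3682, 0.1903]
tcp_rot: [0.001, 0.947, -0.322, 0.002]
wrist_force: [1.3, -0.9, 1.8]
opening: 0.0001
```

Call:
move_arm(series=[[0,0,0,0.0058,0,-0.0117,0],[0,0,0,0.0073,0,-0.0109,0],[0,0,0,0.0086,0,-0.0098,0],[0,0,0,0,0,-0.02,0],[0,0,0,0,0,-0.03,0],[0,0,0,-0.02,0,-0.03,0],[0,0,0,-0.03,0,0,0],[0,0,0,-0.03,0,0,0],[0,0,0,-0.03,0,0,0],[0,0,0,0,0,0,0]])

```text
t: 12.12
eef_pos: [0.3586, -0.3092, 0.3]
tcp_rot: [-0.001, 0.947, -0.322, -0.002]
wrist_force: [-0.3, 0.0, -0.5]
opening: 0.0001
```

```bash
python3 - <<'E'
from h import *
from ov import *
im=camera("scene")[:,:,::-1]
st=[.572,-.338,-.655];t=[.572-.042*.793,-.338+.042*.609,-.655]
M=camera_model("scene");b=(320,110,460,260);c=crop(im,b,4)
cv2.imwrite("pics/s11.png",c)
w=camera("wrist");cv2.imwrite("pics/w11.png",w[:,:,::-1])
w=camera("top");cv2.imwrite("pics/t11.png",w[:,:,::-1])
s=sense();print(s["t"],s["eef_pos"],s["wrist_force"])
E
```

```text
12.2667 [ 0.36280008 -0.31342029  0.30042778] [ 0.39347148 -0.29827113 -0.0704308 ]
```

View pics/s11.png

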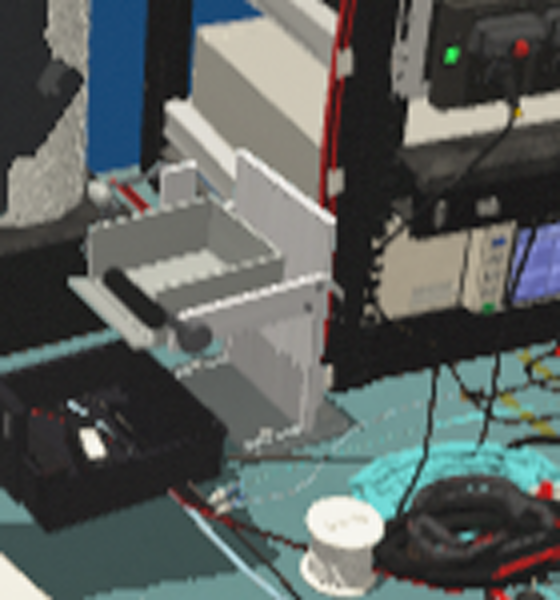

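View pics/w11.png

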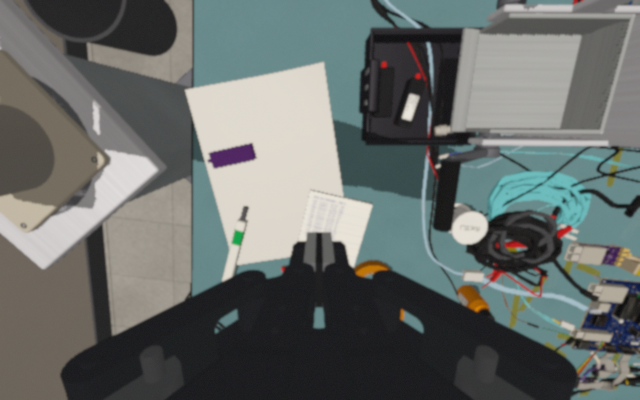

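View pics/t11.png

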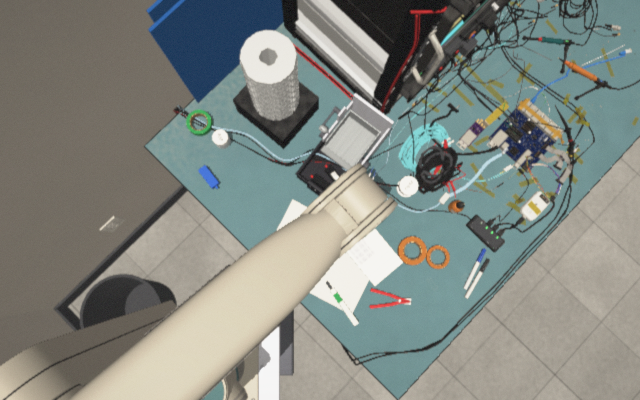

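The bucket is empty and back at home. Both modules lie in the tray under the lip (wrist view, around (385,90) and (410,100)), and the jar and spool haven't moved. I'll let the arm settle, then hand in.

Call:
move_arm(series=[[0,0,0,0,0,0,0],[0,0,0,0,0,0,0],[0,0,0,0,0,0,0],[0,0,0,0,0,0,0],[0,0,0,0,0,0,0],[0,0,0,0,0,0,0]])

```text
t: 12.77
eef_pos: [0.3631, -0.3138, 0.3]
tcp_rot: [-0.0, 0.947, -0.322, -0.0]
wrist_force: [-0.0, 0.8, 0.8]
opening: 0.0001
```

```bash
python3 - <<'E'
from h import *
s=sense();print(s["t"],s["eef_pos"],s["wrist_force"],abs(s["qd"]).max())
print(hand_in())
E
```

```text
12.7667 [ 0.36313687 -0.31376715  0.30004158] [-0.02385421  0.82901989  0.84017392] 0.0034552740739531027
the job is handed in; nothing more can be done
None
```

The job is done and handed in at t = 12.8 s; the hand-in reports no verdict.

**What I did:** I lifted the tray by its lug and set it down at about station x -42 mm, y 0, lug to the front, then let go. I pushed the lever bar along its arc to the stop with closed fingers. The tool height there puts the bucket at about 1.3 rad. I then followed the bar back up and moved the arm clear.

**Last checks:**
- **Pictures:** after the lever came back up, the pictures show the bucket empty and level, with both modules lying in the tray under the lip. The jar and spool look unmoved.
- **Force:** the wrist read about 1 N, the same as its usual noise, so the arm is touching nothing.
- **Disagreements:** model outlines drawn over the wrist pictures sat a few millimetres off what the camera showed. The scene-camera outlines fitted to about 1 to 2 pixels (2 to 4 mm). Both are well inside the tolerance.
- **Not measured:** I judged the tray's final position from the pictures and did not fit its pose again after the dump.

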